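# Close the air-filter unit's access cover and hold it on its gasket

### The arm

A 6-joint arm with a two-finger parallel gripper is mounted at the origin on a cart in front of the work surface, level with it; the furniture and walls round the work are solid. World frame = base frame: x ahead of the robot, y to its left, z up, the work surface at z = 0. Lengths are in m, angles in rad, forces in N, time in s.
With the tool pointing down it reaches from about 0.35 to 0.975 m from the base axis. Payload 4.9 kg.
Tool frame: the origin (TCP) lies midway between the tips of the shut fingers; the grasp point (between the pads) lies 19 mm behind it (manip.pinch_z is the distance from the TCP to the grasp point, in m); z points along the fingers, y is the direction in which the jaws open and shut (so a half turn about z gives the same grasp; the last joint's range is limited). The gripper opens to 85 mm and grips with 20 to 120 N. Pads are 22 mm wide; open, the fingers measure 114 mm over their backs; the gripper's body (76 mm by 85 mm) begins 54 mm behind the grasp point. The pads swing forward as they close: fully open they stand 13 mm farther back than shut.
Start: joints at [1.141, 0.053, 1.613, -0, 1.476, -0.119], TCP at [0.191, 0.595, 0.231] pointing down, gripper open.
Joint ranges: [-3.01, 3.01], [-1.01, 2.22], [0.06, 2.58], [-1.02, 4.17], [0.09, 2.62], [-3.14, 3.14]. Speed limits (rad/s): [2.57, 2.57, 3.14, 3.14, 3.14, 3.14].

### API

Orientations are given as a unit quaternion [w, x, y, z].
In Python, from plant import manip gives the robot as it stands.
- The arm moves only by the tool drive_tool, never from a script. Its argument "commands" is text: rows parted by semicolons, each of 5 numbers parted by spaces: the finger opening in mm, from 0 to 85.4, then the shift along the tool's x, y, z in units of 30 mm (1.0 is 30 mm), then the turn about the tool's z in degrees. A call has exactly 8 rows; each row shifts and turns the commanded pose from where the row before left it, along the tool's axes as they then stand; what a row does not reach is not made up. A row lasts 1/8 s, in which the tool goes at most 62.5 mm and 10.7 degrees, less where a joint would pass 70% of its speed; a pose out of reach is approached as far as the arm can. A call is refused whole if a number of a shift passes 1 or a number of a turn 10.7, either way. A call with a gripper value outside its range is refused whole. The fingers move at their own pace and stop on an object; the grip force is fixed at half the most. Time passes only in rows, so rows that do not move let the fingers close, or fill a call up. It gives the time, the measured TCP pose, the force and the opening at its end, in the units of the state.
- manip.state(): the state, without advancing time (a new reading comes with each control period).
- manip.grab_frame(name): name is "scene" or "top"; returns the picture (420x560x3 uint8, red, green, blue); there is no depth.
- manip.camera_params(name): a dict with "fx", "fy", "cx", "cy" (pixels), "xyz" and "orientation" of the camera in the world. Camera axes: x right, y down, z forward; pixel columns grow to the right and rows downward; lengths in m; the calibration is good to about 2 mm. A picture is of the moment at which its call begins. camera_params takes no time and is no camera call.
- manip.job_done(): hands the job in, once; it reports no verdict.
The state is a dict: "time": time; "joint_pos": joint angles; "joint_vel": joint speeds; "joint_efforts": joint torques, N m; "tool_pos": TCP position; "tool_rot": TCP orientation; "contact_force": force on the tool from outside, world axes, zero at the start; "ft_torque": the same for the moment, N m; "gripper_width": opening from 0.0 (shut) to 1.0 (fully open).
Only numpy, scipy, OpenCV 4.12 (cv2) and the standard library are available. Lean on these libraries where they do the work, as an engineer would, in place of code of your own. Each camera call takes 0.05 s, during which the arm holds its last target. There are 200 camera calls.

### The job

Close up the white air-filter unit: first turn both black wing knobs on its rear clamp bar clockwise fully home, and only after that turn the orange quarter-turn fastener on the ajar blue cover clockwise until its slot lies in line with the two white marks. Then press the cover down flush on its frame, against the springy gasket, and finish while still holding it pressed there (it springs up when let go). Leave the things standing round the unit where they are.

Things in the scene. Friction and masses are not known exactly. Their poses are not given: they have to be found in the camera images.
- filter_unit: white air-filter unit fixed on the worktop, 150 (x) x 160 (y) mm, its frame, on which the cover closes, 85 mm high. Origin at the centre of its underside; own x to its rear (away from the robot), y to its left, z up. An aluminium clamp bar along y at the rear (own x 37 to 73, top at 93 mm) carries the two black knobs. A printer 144 mm high stands before it to the right, a tall monitor beside it.
- knob_left_grip (a point): centre of the left black wing knob: an upright bar 34 long, 9 thick, 24 mm high; this point is half-way up, 12 mm above the steel flange (32 mm diameter) the bar stands on. Own x along the bar, y across its thickness, z up; turns about the vertical through this point. At own x 55, y +48 mm of the unit, 108 mm above the worktop.
- knob_right_grip (a point): the same for the right black wing knob, at own x 55, y -48 mm of the unit
- knob_left (a joint): angle of the left knob, rad; grows as it is turned clockwise seen from above; starts between 0.05 and 0.4 and fully home at its end stop is 1.5, where the bar lies along the clamp bar (the unit's y). Stiff by friction (0.05 N m), stays where it is left.
- knob_right (a joint): the same for the right knob; end stop at 1.5
- fastener_grip (a point): centre of the orange wing of the quarter-turn fastener, formed like the knobs: bar 34 x 9 x 24 mm high, this point half-way up, 12 mm above its flange on the cover. Own x along the bar and the dark slot on its top, y across it, z its turning axis. On the unit's centre line near the front (own x -40 mm); 116 mm above the worktop with the cover ajar, 106 mm with it shut.
- fastener (a joint): angle of the fastener, rad; grows clockwise from above; starts at 0.15 to 0.6; at 1.57 the slot is in line with the two white marks on the cover (along the unit's x). No stop there: overturns to 2.0. Friction 0.05 N m. A cross-bar under the cover passes the keyhole in the frame only if aligned within about 0.18 rad; otherwise the cover stops about 6 mm too high.
- cover (a joint): opening of the blue cover (104 x 152 x 6 mm) about its rear hinge, rad: 0 is flush on the frame (hard stop), about 0.13 is ajar, sprung up by its gasket, with the fastener 10 mm high. Holding it flush takes about 10 N straight down at the fastener, less at the front edge. Press on the cover itself, or push down with the orange wing still in the grip.
- cover_front (a point): middle of the front edge of the cover, on its upper face; 31 mm in front of the fastener's axis
- timer: white lab timer, 62x66x21 mm, bystander, origin at its underside
- petri: petri dish with pink medium, 60 mm wide, 15 mm high, bystander, origin at its underside
- amber_bottle: brown bottle with a blue cap, 52 mm wide, 105 mm high, bystander, origin at its underside
- cover_glasses: small green box with clear lid, 35x35x17 mm, bystander, origin at its underside

How it is judged:
On the way, in this order (a step that is already met when the one before it is completed fails the run):
1. both black knobs are fully home while the fastener is not yet aligned and the cover still ajar (value of joint each of knob_left, knob_right above 1.42 rad and value of joint fastener below 1.3 rad and value of joint cover above 0.05 rad), for 0.1 s.
2. the fastener's slot is in line with the marks and the cover is pressed flush by the fingers (value of joint fastener between 1.421 and 1.721 rad and value of joint cover below 0.02 rad and contact force between the fingers and cover above 3 N), for 0.3 s.
At the end, for the whole second after the job is handed in: Both knobs at their end stops (above 1.42 rad of 1.5), the fastener within 0.15 rad of the marks (1.57), the cover flush (below 0.02 rad, 2 mm at its front edge), and the fingers still on the cover or its fastener with more than 3 N, all through the last second (all of step 2 and value of joint each of knob_left, knob_right above 1.42 rad); the arm keeps its last pose, push and grip.
It fails at once if the timer is knocked away (more than 25 mm) or over (distance of timer from where it was at the start of the episode above 0.025 m or angle between timer's own z axis and vertical above 0.5 rad).
It fails at once if the petri dish is knocked away (more than 25 mm) or over (distance of petri from where it was at the start of the episode above 0.025 m or angle between petri's own z axis and vertical above 0.5 rad).
It fails at once if the brown bottle is knocked away (more than 25 mm) or over (distance of amber_bottle from where it was at the start of the episode above 0.025 m or angle between amber_bottle's own z axis and vertical above 0.5 rad).
It fails at once if the green cover glass box is knocked away (more than 25 mm) or over (distance of cover_glasses from where it was at the start of the episode above 0.025 m or angle between cover_glasses's own z axis and vertical above 0.5 rad).
It also fails if it takes over 58 s, if anything falls off the work surface, if the arm or the gripper's body presses on something with over 40 N, if the wrist force passes 120 N, or if a joint passes its speed limit or range.

## Working session

There is one attempt and no reset: what is moved stays moved. The work goes in short steps, Python scripts to look and compute and a tool call to move; the robot and the scene stay as the last step left them, time stands still between calls to the robot, and variables do not carry over. Pictures are saved under pics/ and viewed, about 8 in all and at most 12, crops included, and the job is handed in when it is done.

Besides the shell and the picture viewer there is one more tool, called as a command line: name --argument value ..., lists and objects as JSON in quotes. drive_tool: Moves the arm, as the interface text tells. Its arguments: {"type":"object","properties":{"commands":{"type":"string"}},"required":["commands"]}

```bash
mkdir -p pics
python3 - <<'E'
from plant import manip
import cv2,numpy as np
for n in("scene","top"):
    f=manip.grab_frame(n); cv2.imwrite(f"pics/{n}0.png",f[:,:,::-1]); print(n,manip.camera_params(n))
print(manip.state(),manip.pinch_z)
E
```

```text
scene {'fx': 418.75040405553665, 'fy': 418.75040405553665, 'cx': 277.06777632342175, 'cy': 214.64313927449217, 'xyz': array([-0.10656619, -0.13462033,  0.71203567]), 'orientation': array([-0.36703709,  0.78940826, -0.44449641,  0.21104814])}
top {'fx': 460.7399256813853, 'fy': 460.7399256813853, 'cx': 285.0064523364336, 'cy': 209.837311781863, 'xyz': array([0.48139474, 0.23855779, 1.08675653]), 'orientation': array([-0.01771608,  0.71433117, -0.69929147,  0.02021273])}
{'time': 0.1, 'joint_pos': array([ 1.14094882e+00,  5.33157603e-02,  1.61413052e+00, -1.05520700e-05,
        1.47600926e+00, -1.19014043e-01]), 'joint_vel': array([ 0.00027432, -0.00268777, -0.00348582,  0.00093253,  0.00129885,
       -0.0004524 ]), 'joint_efforts': array([ 1.39150766e-04, -3.94901168e+01, -3.71363211e+01, -1.45998674e-04,
        3.92966977e-03, -2.52227039e-06]), 'tool_pos': array([0.1909354 , 0.59453757, 0.23018614]), 'tool_rot': array([-2.47364712e-04,  1.54791255e-01,  9.87946760e-01, -8.98010929e-04]), 'contact_force': array([0.15829331, 0.47895993, 0.00587142]), 'ft_torque': array([-0.03211394,  0.03565644, -0.0167626 ]), 'gripper_width': 1.0010916297534342} 0.0187
```

View pics/top0.png

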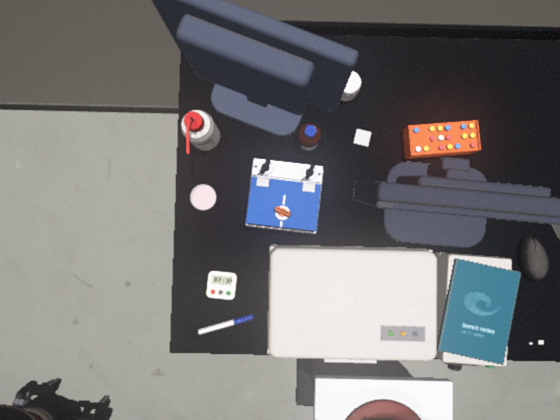

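View pics/scene0.png

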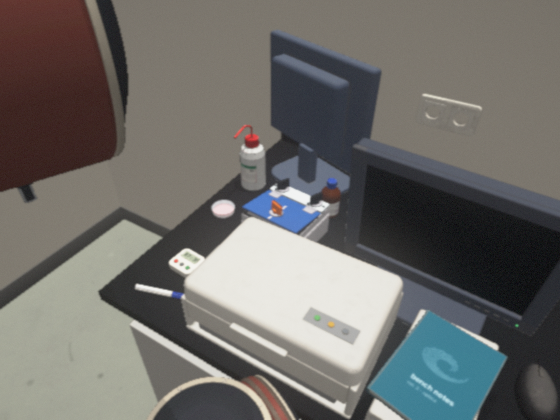

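```bash
cat > h.py <<'E'
from plant import manip
import cv2,numpy as np
from scipy.spatial.transform import Rotation as R
def rot(q): return R.from_quat([q[1],q[2],q[3],q[0]])
def unproj(n,uv,z):
    c=manip.camera_params(n); M=rot(c["orientation"])
    d=M.apply([(uv[0]-c["cx"])/c["fx"],(uv[1]-c["cy"])/c["fy"],1]); p=c["xyz"]
    return p+d*(z-p[2])/d[2]
def proj(n,P):
    c=manip.camera_params(n); q=rot(c["orientation"]).inv().apply(np.asarray(P)-c["xyz"])
    return np.array([c["cx"]+c["fx"]*q[0]/q[2],c["cy"]+c["fy"]*q[1]/q[2]])
def crop(n,name,x0,y0,w,h,s):
    f=manip.grab_frame(n)[:,:,::-1][y0:y0+h,x0:x0+w]
    cv2.imwrite(f"pics/{name}.png",cv2.resize(f,None,fx=s,fy=s,interpolation=cv2.INTER_CUBIC))
E
python3 - <<'E'
from h import *
crop("top","c1",235,145,100,95,6)
E
```

```text
(no output)
```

View pics/c1.png

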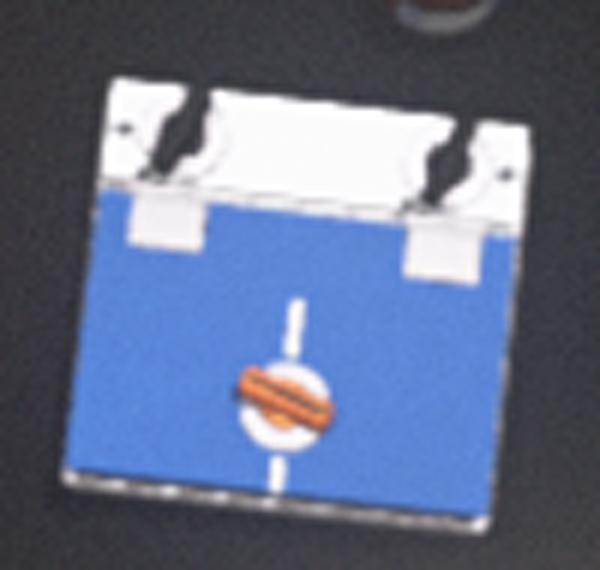

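Run:
```python
from h import *
u=lambda x,y,z: unproj("top",(235+(x-2.5)/6,145+(y-2.5)/6),z)
L=u(180,132,.120);Rr=u(447,162,.120);F=u(286,399,.128)
d=(L-Rr)[:2]; yaw=np.arctan2(-d[0],d[1]); print("L",L,"R",Rr,"F",F,np.linalg.norm(d),"yaw",np.degrees(yaw))
c,s=np.cos(yaw),np.sin(yaw)
Mr=np.array([[c,-s],[s,c]])
for p,o in((L,[.055,.048]),(Rr,[.055,-.048]),(F,[-.040,0])): print("unit centre",p[:2]-Mr@o)
def ang(a,b,z):
    v=(u(*a,z)-u(*b,z))[:2]; return np.degrees(np.arctan2(v[1],v[0]))
print("bar yaws world L",ang((198,92),(160,175),.12),"R",ang((465,120),(430,203),.12),"F",ang((243,378),(332,418),.128),
 "marks",ang((297,300),(275,490),.106))
for a in((110,80),(530,125)): print("corner",u(*a,.093))
for n,a,z in(("timer",(222,286),.02),("petri",(203,197),.015),("bottle",(310,132),.105),("glasses",(362,138),.017),("redbottle",(198,125),.15),("monbase",(285,125),.02),("monleft",(335,85),.3),("printer tl",(270,250),.144),("printer tr",(437,250),.144),("mon2 left",(357,190),.3),("mon2 l low",(385,205),.03)): print(n,unproj("top",a,z))
s=manip.state();r=rot(s["tool_rot"]);print(r.as_matrix())
```

```text
L [0.62386261 0.28074416 0.12      ] R [0.61528624 0.18658592 0.12      ] F [0.53018871 0.24140378 0.128     ] 0.09454802460976619 yaw -5.20440933182032
unit centre [0.56473531 0.23793105]
unit centre [0.56486702 0.23937704]
unit centre [0.57002381 0.23777541]
bar yaws world L -23.123769564982243 R -21.66718185424498 F 66.99626005650482 marks -5.364671972880559
corner [0.64623545 0.30770395 0.093     ]
corner [0.63314946 0.15533677 0.093     ]
timer [0.36046085 0.37638243 0.02      ]
petri [0.56485806 0.42715681 0.015     ]
bottle [0.70315639 0.18538028 0.105     ]
glasses [0.71150407 0.05834119 0.017     ]
redbottle [0.70244128 0.41821916 0.15      ]
monbase [0.73762673 0.23962304 0.02      ]
monleft [0.74251545 0.15404678 0.3       ]
printer tl [0.44939229 0.2646245  0.144     ]
printer tr [ 0.45656389 -0.07633061  0.144     ]
mon2 left [0.56037444 0.1134968  0.3       ]
mon2 l low [0.55423631 0.00570064 0.03      ]
[[-9.52086352e-01  3.05828560e-01 -6.86155522e-04]
 [ 3.05829262e-01  9.52085234e-01 -1.47272427e-03]
 [ 2.02877400e-04 -1.61200711e-03 -9.99998680e-01]]
```

drive_tool --commands "45 -1 -0.33 0 0;45 -1 -0.33 0 0;45 -1 -0.33 0 0;45 -1 -0.33 0 0;45 -1 -0.33 0 0;45 -1 -0.33 0 0;45 -1 -0.33 0 0;45 -1 -0.33 0 0"

```text
time: 1.15
tool_pos: [0.396, 0.4454, 0.2309]
tool_rot: [-0.0, 0.155, 0.988, -0.0]
contact_force: [0.0, 0.1, -1.4]
gripper_width: 0.531
```

drive_tool --commands "45 -1 -0.33 0 0;45 -1 -0.33 0 0;45 -1 -0.33 0 0;45 -1 -0.33 0 0;45 -1 -0.33 0 0;45 -1 -0.33 0 0;45 -1 -0.33 0 0;45 -0.8 -0.33 0 0"

```text
time: 2.15
tool_pos: [0.5947, 0.2984, 0.2308]
tool_rot: [-0.0, 0.155, 0.988, -0.0]
contact_force: [0.0, 0.1, 0.3]
gripper_width: 0.528
```

```bash
cat >> h.py <<'E'
def plan(x,y,z,phi):
    s=manip.state(); M=rot(s["tool_rot"]).as_matrix(); p=s["tool_pos"]
    f=np.degrees(np.arctan2(M[1,1],M[0,1]))
    print("t",s["time"],"pos",p.round(4),"phi",f.round(2),"tilt",M[:,2].round(3),"grip",round(s["gripper_width"]*85.4,1),"F",s["contact_force"].round(1),"T",s["ft_torque"].round(2))
    print("shift units now",(M.T@(np.array([x,y,z])-p)/.03).round(3),"turn",round((f-phi+180)%360-180,2))
E
python3 -c "
from h import *
plan(.6237,.2813,.1,67)"
```

```text
t 2.15 pos [0.5947 0.2984 0.2308] phi 72.18 tilt [-0.001 -0.    -1.   ] grip 45.1 F [0.  0.1 0.3] T [-0.01  0.04 -0.02]
shift units now [-1.097 -0.244  4.358] turn 5.18
```

drive_tool --commands "45 -0.55 -0.12 0.5 0;45 -0.55 -0.12 1 0;45 0 0 1 0;45 0 0 0 5.2;45 0 0 0 0;45 0 0 0 0;45 0 0 0 0;45 0 0 0 0"

```text
time: 3.15
tool_pos: [0.6234, 0.2825, 0.1568]
tool_rot: [0.0, 0.199, 0.98, 0.0]
contact_force: [-0.2, 0.2, -0.0]
gripper_width: 0.525
```

```bash
python3 -c "
from h import *
plan(.6237,.2813,.1,67)
crop('scene','s1',200,130,160,120,5)"
```

```text
t 3.15 pos [0.6234 0.2825 0.1568] phi 67.02 tilt [ 0.001  0.    -1.   ] grip 44.8 F [-0.2  0.2 -0. ] T [-0.    0.04 -0.01]
shift units now [-0.024 -0.032  1.893] turn 0.02
```

View pics/s1.png

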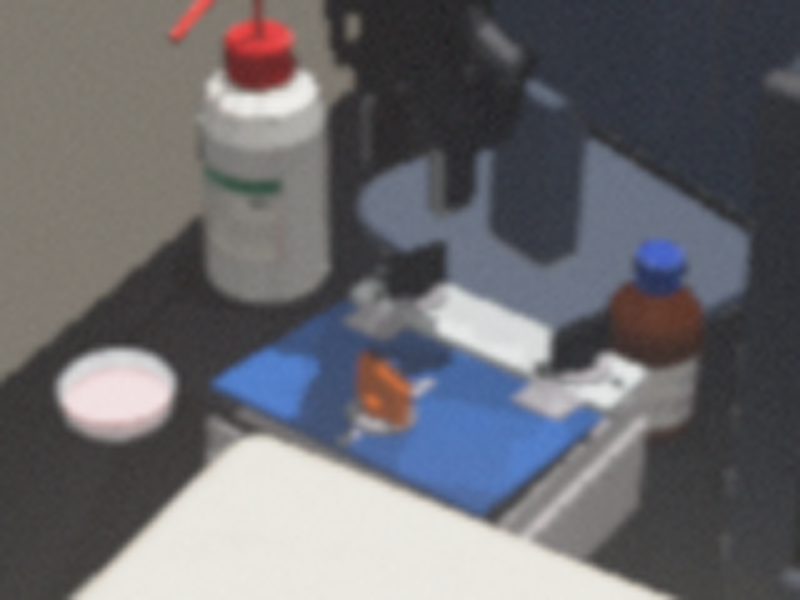

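The picture shows the fingers at about (375,130) and (450,190), astride the left knob at (418,270). The way down is clear, so I go down and close.

drive_tool --commands "45 -0.02 -0.03 0.6 0;45 0 0 0.6 0;45 0 0 0.6 0;45 0 0 0.05 0;0 0 0 0 0;0 0 0 0 0;0 0 0 0 0;0 0 0 0 0"

```text
time: 4.2
tool_pos: [0.6243, 0.2834, 0.102]
tool_rot: [0.001, 0.199, 0.98, 0.003]
contact_force: [1.9, 6.2, -3.0]
gripper_width: 0.087
```

```bash
python3 -c "
from h import *
plan(.6237,.2813,.1,-3)"
```

```text
t 4.2 pos [0.6243 0.2834 0.102 ] phi 67.0 tilt [ 0.003  0.004 -1.   ] grip 7.4 F [ 1.9  6.2 -3. ] T [ 0.87 -0.27 -0.06]
shift units now [-0.011 -0.073  0.065] turn 70.0
```

drive_tool --commands "0 0 0.06 0 5;0 0 0 0 10;0 0 0 0 10;0 0 0 0 10;0 0 0 0 10;0 0 0 0 10;0 0 0 0 8;0 0 0 0 0"

```text
time: 5.2
tool_pos: [0.6249, 0.2841, 0.1019]
tool_rot: [0.0, 0.681, 0.732, 0.002]
contact_force: [2.3, 3.3, -0.3]
gripper_width: 0.092
```

```bash
python3 -c "
from h import *
plan(.6237,.2813,.1,-3)"
```

```text
t 5.2 pos [0.6249 0.2841 0.1019] phi 4.09 tilt [ 0.003  0.002 -1.   ] grip 7.8 F [ 2.3  3.3 -0.3] T [ 0.72 -0.19 -0.02]
shift units now [-0.09  -0.046  0.065] turn 7.09
```

drive_tool --commands "0 0 0 0 2;0 0 0 0 2;0 0 0 0 2;0 0 0 0 2;0 0 0 0 2;0 0 0 0 0;0 0 0 0 0;0 0 0 0 0"

```text
time: 6.2
tool_pos: [0.625, 0.284, 0.1019]
tool_rot: [0.0, 0.743, 0.67, 0.002]
contact_force: [1.4, 5.5, -0.6]
gripper_width: 0.091
```

```bash
python3 -c "
from h import *
plan(.6237,.2813,.1,-3)"
```

```text
t 6.2 pos [0.625  0.284  0.1019] phi -5.9 tilt [ 0.003  0.002 -1.   ] grip 7.8 F [ 1.4  5.5 -0.6] T [ 0.79 -0.31  0.17]
shift units now [-0.095 -0.034  0.064] turn -2.9
```

drive_tool --commands "0 0 0 0 2;0 0 0 0 2;0 0 0 0 2;0 0 0 0 0;0 0 0 0 0;0 0 0 0 0;0 0 0 0 0;0 0 0 0 0"

```text
time: 7.2
tool_pos: [0.6251, 0.2841, 0.102]
tool_rot: [0.001, 0.775, 0.632, 0.002]
contact_force: [3.1, 4.9, -0.0]
gripper_width: 0.089
```

```bash
python3 -c "
from h import *
plan(.6237,.2813,.1,-3)"
```

```text
t 7.2 pos [0.6251 0.2841 0.102 ] phi -11.65 tilt [ 0.003  0.001 -1.   ] grip 7.6 F [ 3.1  4.9 -0. ] T [ 0.78 -0.37  1.54]
shift units now [-0.1   -0.027  0.067] turn -8.65
```

drive_tool --commands "30 0 0 0 0;40 0 0 0 0;45 0 0 0 0;45 0 0 0 0;45 0 0 -0.6 0;45 0 0 -0.6 0;45 0 0 -0.6 0;45 0 0 0 0"

```text
time: 8.2
tool_pos: [0.6258, 0.2835, 0.1586]
tool_rot: [0.001, 0.777, 0.629, 0.003]
contact_force: [-0.4, 1.1, -0.5]
gripper_width: 0.533
```

```bash
python3 -c "
from h import *
plan(.6163,.1885,.156,68.3)"
```

```text
t 8.2 pos [0.6258 0.2835 0.1586] phi -12.0 tilt [ 0.006  0.002 -1.   ] grip 45.5 F [-0.4  1.1 -0.5] T [-0.01 -0.01  0.  ]
shift units now [-3.164  0.349  0.08 ] turn -80.3
```

drive_tool --commands "45 -0.8 0.09 0 0;45 -0.8 0.09 0 0;45 -0.8 0.09 0 0;45 -0.76 0.08 0 0;45 0 0 0 -10;45 0 0 0 -10;45 0 0 0 -10;45 0 0 0 -10"

```text
time: 9.2
tool_pos: [0.6145, 0.1867, 0.1547]
tool_rot: [-0.0, 0.513, 0.858, -0.0]
contact_force: [0.2, 0.4, 0.3]
gripper_width: 0.528
```

drive_tool --commands "45 0 0 0 -10;45 0 0 0 -10;45 0 0 0 -10;45 0 0 0 -10;45 0 0 0 0;45 0 0 0 0;45 0 0 0 0;45 0 0 0 0"

```text
time: 10.2
tool_pos: [0.6146, 0.1879, 0.1548]
tool_rot: [-0.0, 0.191, 0.982, -0.0]
contact_force: [0.3, -0.8, -0.2]
gripper_width: 0.525
```

```bash
python3 -c "
from h import *
plan(.6163,.1885,.1005,68.3)
crop('scene','s2',230,150,130,95,6)"
```

```text
t 10.2 pos [0.6146 0.1879 0.1548] phi 67.95 tilt [-0. -0. -1.] grip 44.8 F [ 0.3 -0.8 -0.2] T [-0.02 -0.01  0.03]
shift units now [-0.044  0.039  1.809] turn -0.35
```

View pics/s2.png

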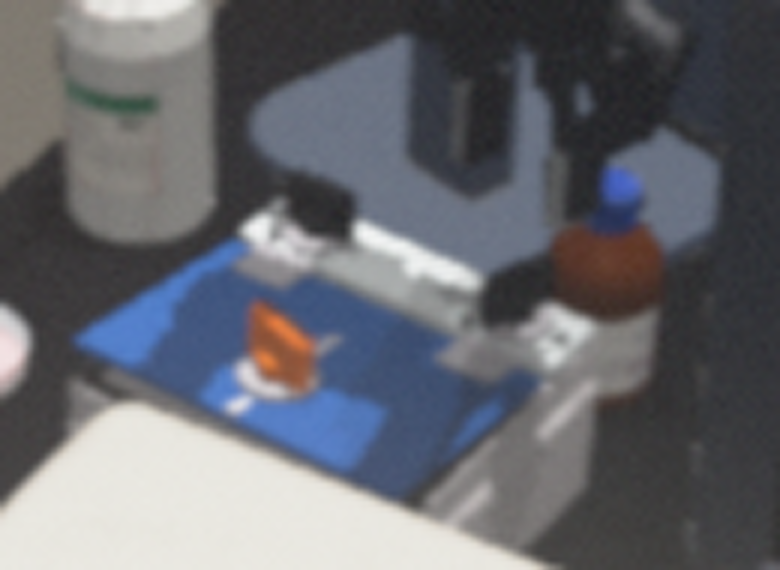

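The left knob, at (320,205), now lies along the clamp bar. The fingers at (465,120) and (565,180) are astride the right knob at (520,290), so I go down.

drive_tool --commands "45 -0.04 0.04 0.6 0;45 0 0 0.6 0;45 0 0 0.56 0;45 0 0 0 0;0 0 0 0 0;0 0 0 0 0;0 0 0 0 0;0 0 0 0 0"

```text
time: 11.25
tool_pos: [0.6166, 0.1876, 0.1032]
tool_rot: [0.001, 0.191, 0.982, -0.001]
contact_force: [-2.2, -4.1, 3.1]
gripper_width: 0.092
```

drive_tool --commands "0 0 0 0 5;0 0 0 0 10;0 0 0 0 10;0 0 0 0 10;0 0 0 0 10;0 0 0 0 10;0 0 0 0 8;0 0 0 0 0"

```text
time: 12.25
tool_pos: [0.6163, 0.1874, 0.1032]
tool_rot: [0.001, 0.676, 0.737, -0.001]
contact_force: [-3.4, -5.8, 3.7]
gripper_width: 0.085
```

drive_tool --commands "0 0 0 0 3;0 0 0 0 3;0 0 0 0 3;0 0 0 0 3;0 0 0 0 2;0 0 0 0 0;0 0 0 0 0;0 0 0 0 0"

```text
time: 13.25
tool_pos: [0.6162, 0.1873, 0.1032]
tool_rot: [0.001, 0.759, 0.651, -0.001]
contact_force: [-3.6, -5.8, 5.3]
gripper_width: 0.087
```

```bash
python3 -c "
from h import *
plan(.6163,.1885,.1005,-10)"
```

```text
t 13.25 pos [0.6162 0.1873 0.1032] phi -8.82 tilt [-0.    -0.003 -1.   ] grip 7.4 F [-3.6 -5.8  5.3] T [-0.99  0.58  1.02]
shift units now [ 0.039 -0.004  0.091] turn 1.18
```

drive_tool --commands "0 0 0 0 2;0 0 0 0 0;30 0 0 0 0;40 0 0 0 0;45 0 0 0 0;45 0 0 -0.7 0;45 0 0 -0.8 0;45 0 0 -0.8 0"

```text
time: 14.25
tool_pos: [0.6167, 0.1888, 0.1735]
tool_rot: [0.0, 0.772, 0.636, 0.001]
contact_force: [0.1, -0.2, -0.4]
gripper_width: 0.526
```

```bash
python3 -c "
from h import *
# unit frame from gripped knobs
L=np.array([.6251,.2841]);Rr=np.array([.6162,.1873])
d=L-Rr; yaw=np.arctan2(-d[0],d[1]); c,s=np.cos(yaw),np.sin(yaw)
C=(L+Rr)/2-np.array([c,s])*.055; F=C-np.array([c,s])*.037
print(np.degrees(yaw),np.linalg.norm(d),'F',F)
plan(F[0],F[1],.17,-23)"
```

```text
-5.253128111808723 0.09720828154020626 F [0.52903641 0.24412315]
t 14.25 pos [0.6167 0.1888 0.1735] phi -11.01 tilt [ 0.002  0.001 -1.   ] grip 45.0 F [ 0.1 -0.2 -0.4] T [-0.02  0.04 -0.  ]
shift units now [ 1.251 -3.222  0.114] turn 11.99
```

drive_tool --commands "45 0.31 -0.8 0 0;45 0.31 -0.8 0 0;45 0.31 -0.8 0 0;45 0.31 -0.8 0 0;45 0 0 0 6;45 0 0 0 6;45 0 0 0 0;45 0 0 0 0"

```text
time: 15.25
tool_pos: [0.5288, 0.2437, 0.1712]
tool_rot: [0.0, 0.833, 0.553, 0.0]
contact_force: [-0.1, -0.5, -0.2]
gripper_width: 0.528
```

```bash
python3 -c "
from h import *
plan(.5285,.243,.110,-23)
crop('scene','s3',230,150,130,95,6)"
```

```text
t 15.25 pos [0.5288 0.2437 0.1712] phi -22.91 tilt [ 0.  0. -1.] grip 45.1 F [-0.1 -0.5 -0.2] T [ 0.03 -0.02 -0.02]
shift units now [-2.700e-02 -1.000e-03  2.039e+00] turn 0.09
```

View pics/s3.png

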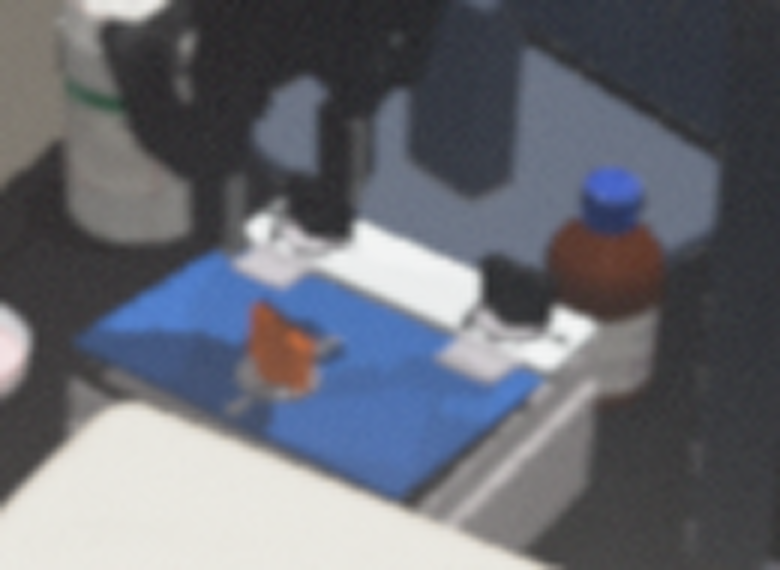

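Both knobs, at (320,205) and (515,290), lie along the bar. The fingers at (230,210) and (345,190) are centred over the orange wing at (285,345), so I grip it next.

drive_tool --commands "45 -0.03 0 0.6 0;45 0 0 0.6 0;45 0 0 0.6 0;45 0 0 0.2 0;20 0 0 0 0;5 0 0 0 0;0 0 0 0 0;0 0 0 0 0"

```text
time: 16.3
tool_pos: [0.5286, 0.2429, 0.1106]
tool_rot: [-0.0, 0.834, 0.552, 0.0]
contact_force: [2.5, 1.5, -5.3]
gripper_width: 0.086
```

```bash
python3 -c "
from h import *
plan(.5285,.243,.110,-95.3)"
```

```text
t 16.3 pos [0.5286 0.2429 0.1106] phi -23.02 tilt [-0.     0.001 -1.   ] grip 7.4 F [ 2.5  1.5 -5.3] T [ 0.5  -0.02 -0.04]
shift units now [ 0.002 -0.005  0.021] turn 72.28
```

drive_tool --commands "0 0 0 0 6;0 0 0 0 10;0 0 0 0 10;0 0 0 0 10;0 0 0 0 10;0 0 0 0 10;0 0 0 0 10;0 0 0 0 6.3"

```text
time: 17.3
tool_pos: [0.5277, 0.2439, 0.1103]
tool_rot: [-0.001, 0.999, -0.048, -0.001]
contact_force: [0.9, 5.8, -6.3]
gripper_width: 0.09
```

drive_tool --commands "0 0 0 0 0;0 0 0 0 0;0 0 0 0.1 0;0 0 0 0.1 0;0 0 0 0.1 0;0 0 0 0.1 0;0 0 0 0 0;0 0 0 0 0"

```text
time: 18.3
tool_pos: [0.5263, 0.2442, 0.1034]
tool_rot: [-0.001, 0.999, -0.046, -0.003]
contact_force: [-20.7, -0.1, 21.7]
gripper_width: 0.085
```

```bash
python3 -c "
from h import *
plan(.5285,.243,.098,-95.3)"
```

```text
t 18.3 pos [0.5263 0.2442 0.1034] phi -95.25 tilt [-0.007  0.001 -1.   ] grip 7.3 F [-20.7  -0.1  21.7] T [0.03 3.01 0.  ]
shift units now [0.077 0.034 0.18 ] turn 0.05
```

drive_tool --commands "0 -0.05 0 0 0;0 -0.05 0 0.03 0;0 -0.03 0 0.03 0;0 0 0 0.03 0;0 0 0 0 0;0 0 0 0 0;0 0 0 0 0;0 0 0 0 0"

```text
time: 19.3
tool_pos: [0.526, 0.2443, 0.1025]
tool_rot: [-0.001, 0.999, -0.046, 0.001]
contact_force: [-13.2, -0.1, 21.6]
gripper_width: 0.087
```

```bash
python3 -c "
from h import *
plan(.5255,.243,.098,-95.3)
crop('scene','s4',230,150,130,95,6)"
```

```text
t 19.3 pos [0.526  0.2443 0.1025] phi -95.26 tilt [ 0.002  0.002 -1.   ] grip 7.4 F [-13.2  -0.1  21.6] T [-0.24  1.61 -0.02]
shift units now [-0.012  0.045  0.151] turn 0.04
```

View pics/s4.png

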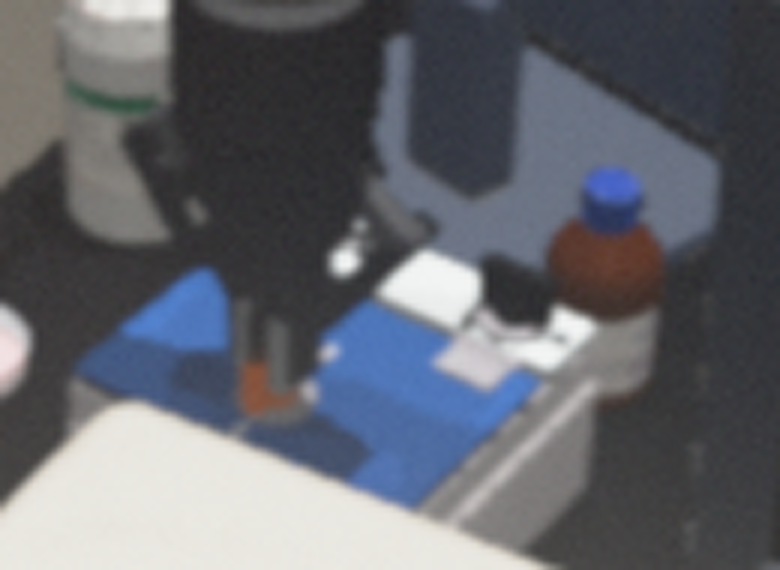

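```bash
python3 -c "
from h import *
a=np.radians(-5.25);c,s=np.cos(a),np.sin(a)
C=np.array([.5659,.2407])
for z in(.1045,.098,.094,.091,.085):
  for o in((-.071,.076),(-.071,-.076)):
    p=C+[c*o[0]-s*o[1],s*o[0]+c*o[1]]
    print(z,o,((proj('scene',[*p,z])-[230,150])*6+2.5).round(0))
"
```

```text
0.1045 (-0.071, 0.076) [ 72. 338.]
0.1045 (-0.071, -0.076) [397. 496.]
0.098 (-0.071, 0.076) [ 73. 351.]
0.098 (-0.071, -0.076) [397. 510.]
0.094 (-0.071, 0.076) [ 73. 359.]
0.094 (-0.071, -0.076) [396. 518.]
0.091 (-0.071, 0.076) [ 74. 365.]
0.091 (-0.071, -0.076) [396. 524.]
0.085 (-0.071, 0.076) [ 74. 377.]
0.085 (-0.071, -0.076) [395. 536.]
```

```bash
python3 -c "
import cv2,numpy as np
a=cv2.imread('pics/s3.png')[270:450,50:180];b=cv2.imread('pics/s4.png')[270:450,50:180]
cv2.imwrite('pics/d1.png',cv2.resize(np.hstack([a,b]),None,fx=3,fy=3))
"
```

```text
(no output)
```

View pics/d1.png

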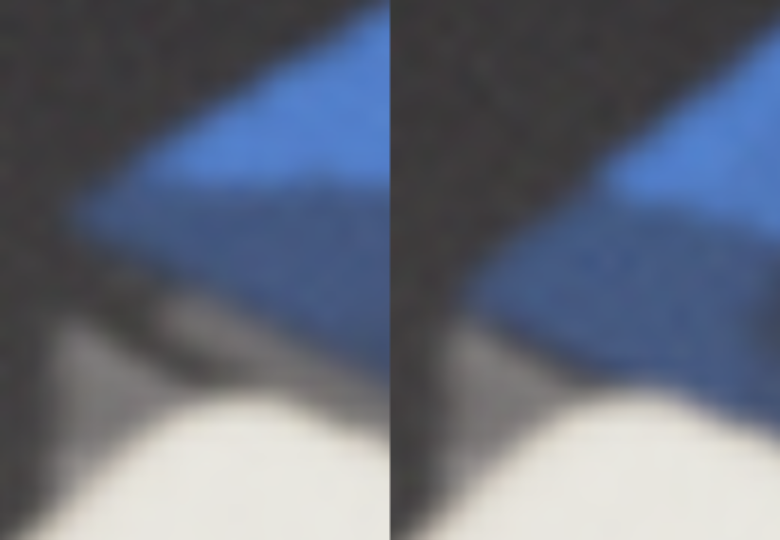

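The front-left corner of the cover dropped about 25 crop px (75,225 to 70,300 in the enlargement). A full closing should give about 27, so the cover is practically flush. I press slightly more for margin and ease the sideways force.

drive_tool --commands "0 -0.05 0 0.03 0;0 -0.05 0 0.03 0;0 0 0 0.03 0;0 0 0 0 0;0 0 0 0 0;0 0 0 0 0;0 0 0 0 0;0 0 0 0 0"

```text
time: 20.35
tool_pos: [0.5257, 0.2444, 0.1018]
tool_rot: [-0.001, 0.999, -0.046, 0.004]
contact_force: [-10.2, -3.3, 24.6]
gripper_width: 0.086
```

```bash
python3 -c "
from h import *
plan(.5255,.243,.098,-95.3)
crop('scene','s5',230,150,130,95,6)
a=cv2.imread('pics/s4.png')[270:450,50:180];b=cv2.imread('pics/s5.png')[270:450,50:180]
d=[cv2.phaseCorrelate(np.float32(cv2.cvtColor(x[60:130,10:90],6)),np.float32(cv2.cvtColor(y[60:130,10:90],6))) for x,y in((a,b),)]
print(d)
cv2.imwrite('pics/d2.png',cv2.imread('pics/s5.png'))
"
```

```text
t 20.35 pos [0.5257 0.2444 0.1018] phi -95.26 tilt [ 0.009  0.002 -1.   ] grip 7.4 F [-10.2  -3.3  24.6] T [-0.61  0.79 -0.03]
shift units now [-0.004  0.047  0.127] turn 0.04
[((0.09279665701004802, 0.07717652658796226), 0.686302704612414)]
```

View pics/d2.png

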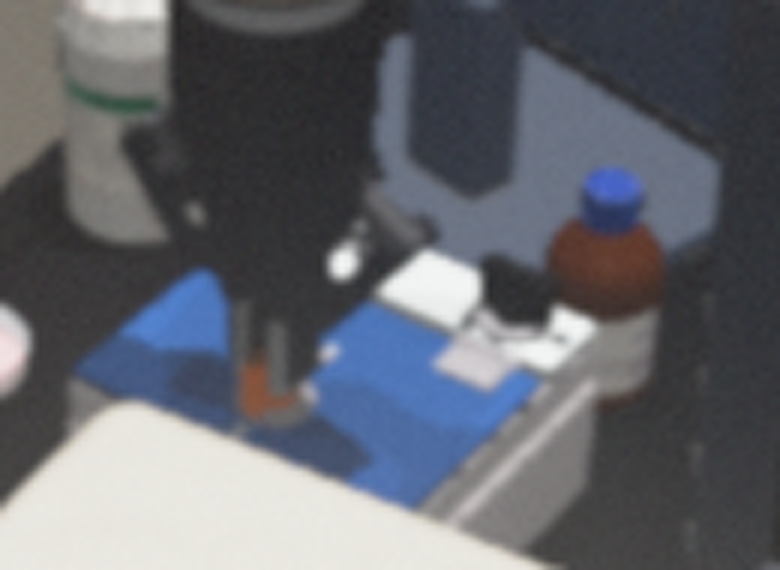

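The corner of the cover did not move under more push (0.08 px), so it sits on its hard stop. The wing is still gripped, with about 25 N downward. I hand in.

```bash
python3 -c "
from h import *
print(manip.job_done()); plan(.5255,.243,.098,-95.3)"
```

```text
the job is handed in; nothing more can be done
None
the job is handed in; nothing more can be done
```

I closed up the unit and handed the job in at about 20 s of the 58 s allowed. The arm is still gripping the orange wing and pressing the cover down. The hand-in gave no verdict, so what follows rests on my own checks.

- **Knobs:** I turned both clockwise until the torque rose against the end stops (1.5 N m left, 1.0 N m right). The pictures show both bars lying along the clamp bar.
- **Fastener:** I turned it after the knobs, clockwise by 72°. By the gripper angle the slot is in line with the marks to within about 1–2°. I couldn't see the slot itself because the fingers covered it.
- **Cover:** It is pressed down with about 25 N. Its front corner dropped about 12.5 mm of the 13.5 mm expected, within measuring error. It moved no further when I pushed harder, so I take it to be flush.
- **Sideways force:** About 10 N remained along x at the end. I had eased it down from 21 N but did not remove it.
- **Bystanders:** The brown bottle stayed put in the close-ups, and so did the visible edge of the petri dish. I did not look at the timer or the green box again, but the arm never went near them.

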